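Fetch the paddle pin from the parts carousel and pin the wing joint

ROBOT

A 7-joint arm with a two-finger parallel gripper is mounted at the origin on the work surface. World frame = base frame: x ahead of the robot, y to its left, z up, the work surface at z = 0. Lengths are in m, angles in rad, forces in N, time in s.
With the tool pointing down it reaches from about 0.4 to 0.875 m from the base axis. Payload 19.3 kg.
Tool frame: the origin (TCP) lies midway between the tips of the shut fingers; the grasp point (between the pads) lies 19 mm behind it; x points along the fingers, y is the direction in which the jaws open and shut, and the axes are right-handed (so a half turn about x gives the same grasp; the last joint's range is limited). The gripper opens to 85 mm and grips with 20 to 120 N. Pads are 22 mm wide; open, the fingers measure 114 mm over their backs; the gripper's body (76 mm by 85 mm) begins 54 mm behind the grasp point. The pads swing forward as they close: fully open they stand 13 mm farther back than shut.
Start: joints at [1.217, 0.521, -0.036, 1.599, 0.021, 1.021, -0.113], TCP at [0.175, -0.6, 0.231] pointing down, gripper open.
Joint ranges: [-2.91, 2.91], [-0.3, 2.13], [-1.5, 1.42], [0.17, 2.43], [-1.26, 4.41], [0.16, 1.93], [-2.52, 2.52]. Speed limits (rad/s): [1.89, 1.89, 2.39, 2.39, 3.01, 3.01, 3.01].

INTERFACE

Orientations are given as [roll, pitch, yaw] about the fixed x, y, z axes, in that order (R = Rz(yaw) Ry(pitch) Rx(roll)).
In Python, from workcell import telemetry, vision, workorder gives the robot as it stands. The module is installed in compiled form; this text tells all that it offers.
- The arm moves only by the tool play_rows, never from a script. Its argument "deltas" is a list of rows, each a list of 7 numbers: the shift along the world's x, y, z in mm, then the turn, a rotation vector about the world's x, y, z in degrees, then the finger opening in mm, from 0 to 85.4. In form: [[x, y, z, wx, wy, wz, jaw], ...]. A call has 1 to 8 rows; each row shifts and turns the commanded pose from where the row before left it; what a row does not reach is not made up. A row lasts 1/8 s, in which the tool goes at most 62.5 mm and 10.7 degrees, less where a joint would pass 70% of its speed; a pose out of reach is approached as far as the arm can. A call with a gripper value outside its range is refused whole. The fingers move at their own pace and stop on an object; "grip_force" is the grip in N (left out, the last holds). Time passes only in rows, so rows that do not move let the fingers close. It gives the time, the measured TCP pose, the force and the opening at its end, in the units of the state.
- telemetry.observe(): the state, without advancing time (a new reading comes with each control period).
- vision.grab_frame(name): name is "side" or "top" or "wrist"; returns the picture (400x640x3 uint8, red, green, blue); there is no depth.
- vision.camera_info(name): a dict with "mtx" (3x3 intrinsics, pixels), "rvec" (rotation vector, rad) and "tvec" (3), from world to camera coordinates, as OpenCV has them. Camera axes: x right, y down, z forward; pixel columns grow to the right and rows downward; lengths in m; the calibration is good to about 2 mm. The wrist camera is an equidistant fisheye: a pixel r from the principal point sees the ray r / f radians off the axis. A picture is of the moment at which its call begins: read the wrist's pose just before it. camera_info takes no time and is no camera call; for the wrist camera it gives the pose at the moment of the call.
- workorder.job_done(): hands the job in, once; it reports no verdict.
The state is a dict: "clock": time; "qpos": joint angles; "qd": joint speeds; "joint_efforts": joint torques, N m; "position": TCP position; "tool_rot": TCP orientation; "force": force on the tool from outside, world axes, zero at the start; "moment": the same for the moment, N m; "grip_width": finger opening in m.
Only numpy, scipy, OpenCV 4.12 (cv2) and the standard library are available. Lean on these libraries where they do the work, as an engineer would, in place of code of your own. Each camera call takes 0.05 s, during which the arm holds its last target. There are 200 camera calls.

TASK

Turn the parts carousel by the bar handle on top until the pin with the flat paddle grip stands in the middle of the clear cover's front slot, and only then lift that pin out. Push it down through the fork and lug at the wing joint until its collar sits flush on the fork, and let go. Leave the other four pins in their pockets, and do not shift the bottle, the meter or the jar.

Things in the scene. Friction and masses are not known exactly. Their poses are not given: they have to be found in the camera images.
- handle (a point): Middle of the carousel's bar handle, on the carousel's vertical axis, 141 mm above the bench. Aluminium bar 60 mm long (x), 14 mm thick (y), 32 mm high, half of it above this point. Bar and rotor turn together, either way, several turns without a stop, with light friction (about 0.12 N m), and stay where left. Negative x points to the paddle pin's pocket.
- rotor: The turning part of the carousel: a 244 mm wooden disc with six square aluminium pockets (tops 78 mm above the bench) on a 95 mm radius, 60 degrees apart, one of them empty. Origin on the axis, at the disc's underside; negative x points to the paddle pin's pocket.
- stand: The carousel's fixed stand: 250 mm square base, thin corner posts and a clear square cover sheet 4 mm thick, 250 mm wide, top 122 mm above the bench, that covers the pockets except at its front slot. Origin: centre of its underside, on the carousel axis; negative x points to the slot. Pins pass under the cover with 3 mm to spare and come out only through the slot.
- slot (a point): Middle of the front slot in the clear cover, on the 95 mm pocket radius, 120 mm above the bench; negative x points outward, roughly to the robot. The slot is 110 mm wide (along y), open at the front edge and runs back to 35 mm beyond the carousel axis, so the handle stands in it.
- paddle_pin_mid (a point): The wanted pin: steel, 82 mm long, about 70 g, upright in a pocket. Point on its axis, 41 mm above the tip (74 mm above the bench); z up. From the tip: 12 mm shank 45 mm long, tapered tip; round collar 28 mm across, 5 mm thick, its underside 4 mm above this point; flat paddle 40 mm wide (x), 10 mm thick (y), 32 mm high, top 41 mm above this point. Hangs by its collar, 1.5 mm play.
- fork_hole (a point): Centre of the hole in the fork's top face, 72 mm above the bench; z up, y points from the blue wing panel to the short centre-section stub. Fixed. Three lined-up 14 mm through holes (fork plate, lug, fork plate; 28 mm deep in all) with small chamfers and open space below. With the pin seated its mid point lies 4 mm below this point.
- joint: The wing joint, fixed: blue wing panel 250 mm long along negative y, stub 83 mm along positive y, on plywood cradles, nothing higher than 75 mm above the bench; fork and lug, aluminium, 44 mm wide, in the gap between. Origin on the bench under the fork hole.
- knob_pin_mid (a point): Loose plain steel pin standing in a carousel pocket, 12 mm shank and 28 x 5 mm round collar as on the paddle pin, but its grip is a round knob 20 mm across and 30 mm high. Point on its axis 41 mm above the tip. Stays in its pocket.
- square_pin_mid (a point): Loose plain steel pin standing in a carousel pocket, 12 mm shank and 28 x 5 mm round collar as on the paddle pin, but its grip is a square block 22 x 22 x 28 mm. Point on its axis 41 mm above the tip. Stays in its pocket.
- mushroom_pin_mid (a point): Loose plain steel pin standing in a carousel pocket, 12 mm shank and 28 x 5 mm round collar as on the paddle pin, but its grip is a mushroom head 32 mm across, 28 mm high in all. Point on its axis 41 mm above the tip. Stays in its pocket.
- cone_pin_mid (a point): Loose plain steel pin standing in a carousel pocket, 12 mm shank and 28 x 5 mm round collar as on the paddle pin, but its grip is a cone 26 mm across at its foot and 30 mm high. Point on its axis 41 mm above the tip. Stays in its pocket.
- spray: Bystander: upright white bottle with a red cap, 56 mm across, 185 mm tall, standing between carousel and wing joint. Origin: centre of its underside. Loose.
- meter: Bystander: yellow and black hand-held meter lying flat behind the work, 85 x 170 x 45 mm. Origin: centre of its underside. Loose.
- jar: Bystander: amber jar with a steel cap, 60 mm across, 75 mm tall, in front of the work. Origin: centre of its underside. Loose.
Things that resemble listed ones, but are neither listed nor needed, are in the scene too. What is shaped like the part that bears mushroom_pin_mid but red is not meant.

How it is judged:
By the outcome, as a careful person would: the job done as asked, in the order asked, and still so for the second after the job is handed in, with the robot touching nothing.
It also fails if it takes over 72 s, if anything falls off the work surface, if the arm or the gripper's body presses on something with over 40 N, if the wrist force passes 120 N, or if a joint passes its speed limit or range.

## Working session

There is one attempt and no reset: what is moved stays moved. The work goes in short steps, Python scripts to look and compute and a tool call to move; the robot and the scene stay as the last step left them, time stands still between calls to the robot, and variables do not carry over. Pictures are saved under pics/ and viewed, about 8 in all and at most 12, crops included, and the job is handed in when it is done.

Besides the shell and the picture viewer there is one more tool, called as a command line: name --pt "numbers of a row" for each row, then --argument value for the rest. play_rows: Moves the arm, as the interface text tells. Its arguments: {"type":"object","properties":{"deltas":{"type":"array","items":{"type":"array","items":{"type":"number"}}},"grip_force":{"type":"number"}},"required":["deltas"]}

```bash
mkdir -p pics; cat > h.py <<'E'
import numpy as np, cv2
from workcell import telemetry, vision, workorder
def grab(n,f):
    im=vision.grab_frame(n); cv2.imwrite('pics/'+f,cv2.cvtColor(im,cv2.COLOR_RGB2BGR)); return im
def cam(n):
    i=vision.camera_info(n); R=cv2.Rodrigues(np.array(i['rvec'],float))[0]; return np.array(i['mtx'],float),R,np.array(i['tvec'],float).ravel()
def ray(c,uv,fish=False):
    K,R,t=c; x=(uv[0]-K[0,2])/K[0,0]; y=(uv[1]-K[1,2])/K[1,1]
    if fish:
        r=np.hypot(x,y); d=np.array([np.sin(r)*x/max(r,1e-9),np.sin(r)*y/max(r,1e-9),np.cos(r)])
    else: d=np.array([x,y,1.])
    return -R.T@t, R.T@d
def at_z(c,uv,z,fish=False):
    o,d=ray(c,uv,fish); return o+d*(z-o[2])/d[2]
def proj(c,p,fish=False):
    K,R,t=c; q=R@np.array(p,float)+t
    if fish:
        a=np.arctan2(np.hypot(q[0],q[1]),q[2]); n=np.hypot(q[0],q[1])+1e-12; x,y=a*q[0]/n,a*q[1]/n
    else: x,y=q[:2]/q[2]
    return np.array([K[0,0]*x+K[0,2],K[1,1]*y+K[1,2]])
E
python3 - <<'E'
from h import *
np.set_printoptions(precision=4,suppress=True)
print(telemetry.observe())
for n in('top','side','wrist'):
    grab(n,n+'1.png'); print(n,vision.camera_info(n), -cam(n)[1].T@cam(n)[2])
E
```

```text
{'clock': 0.0, 'qpos': array([ 1.2168,  0.522 , -0.0363,  1.6   ,  0.0212,  1.0211, -0.1128]), 'qd': array([ 0.0008, -0.001 , -0.001 , -0.0006,  0.0004, -0.001 , -0.0005]), 'joint_efforts': array([ -0.0033, -92.7127,   1.9774, -36.9934,   0.0175,   0.0082,
         0.    ]), 'position': array([ 0.1749, -0.5997,  0.2307]), 'tool_rot': array([-1.5186,  1.5697,  1.9068]), 'force': array([-0.9102, -0.1996, -0.7149]), 'moment': array([-0.0663, -0.0026, -0.0095]), 'grip_width': 0.08503163827923466}
top {'mtx': array([[363.2475,   0.    , 322.306 ],
       [  0.    , 363.2475, 195.4963],
       [  0.    ,   0.    ,   1.    ]]), 'rvec': array([ 1.8673, -2.3425,  0.2595]), 'tvec': array([0.1587, 0.5575, 0.7751])} [0.4022 0.0726 0.8773]
side {'mtx': array([[439.0685,   0.    , 324.2738],
       [  0.    , 439.0685, 199.0764],
       [  0.    ,   0.    ,   1.    ]]), 'rvec': array([ 2.2368, -0.61  ,  0.2673]), 'tvec': array([-0.4871,  0.3173,  0.7712])} [ 0.2394 -0.5592  0.7501]
wrist {'mtx': array([[309.7069,   0.    , 321.2735],
       [  0.    , 309.7069, 201.8271],
       [  0.    ,   0.    ,   1.    ]]), 'rvec': array([-2.3261,  1.743 ,  0.246 ]), 'tvec': array([-0.6251, -0.0368,  0.3764])} [ 0.2417 -0.5805  0.3721]
```

View pics/top1.png

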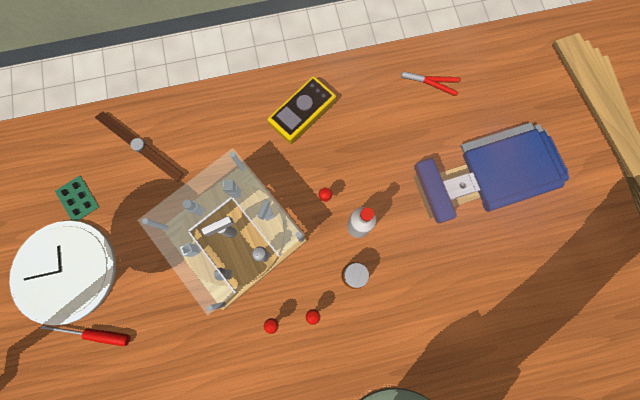

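View pics/side1.png

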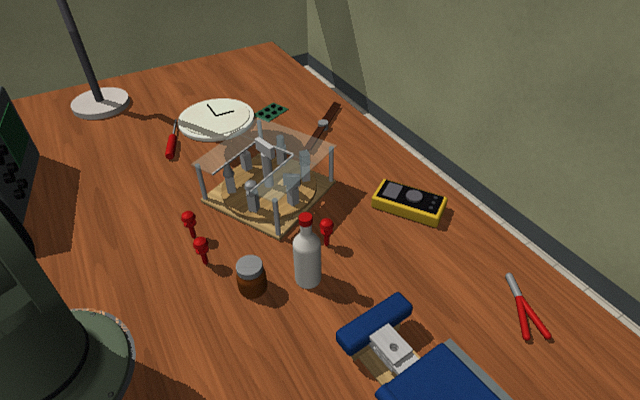

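Top: carousel centred near (222,228), fork hole near (463,185), bottle (363,222), jar (356,275), meter (302,108), and three red mushroom decoys. Next I enlarge the carousel in both views.

```bash
python3 - <<'E'
import cv2,numpy as np
a=cv2.imread('pics/top1.png')[145:320,130:315]; b=cv2.imread('pics/side1.png')[115:245,185:345]; c=cv2.imread('pics/top1.png')[145:225,415:495]
A=cv2.resize(a,None,fx=3.2,fy=3.2,interpolation=cv2.INTER_CUBIC);cv2.imwrite('pics/cA.png',cv2.resize(a,None,fx=3.4,fy=3.4,interpolation=cv2.INTER_CUBIC))
B=cv2.resize(b,(800-592+0,169)) 
B=cv2.resize(b,None,fx=5,fy=4.5,interpolation=cv2.INTER_CUBIC);cv2.imwrite('pics/cB.png',cv2.resize(b,None,fx=4.5,fy=4.5,interpolation=cv2.INTER_CUBIC))
E
```

```text
(no output)
```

View pics/cA.png

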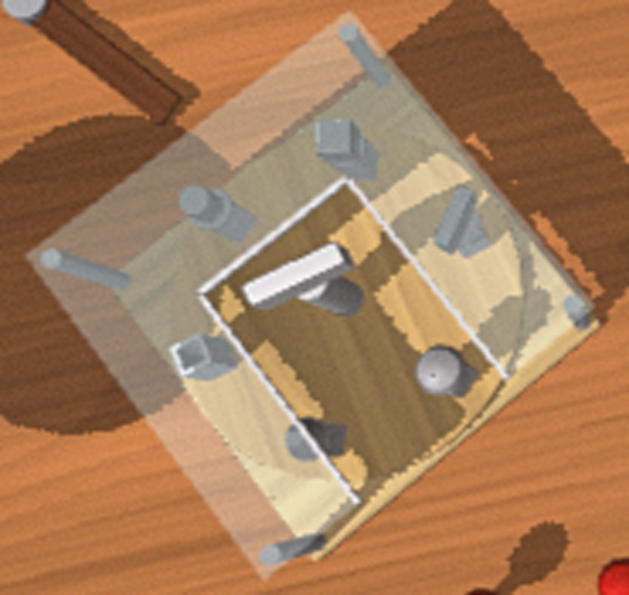

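View pics/cB.png

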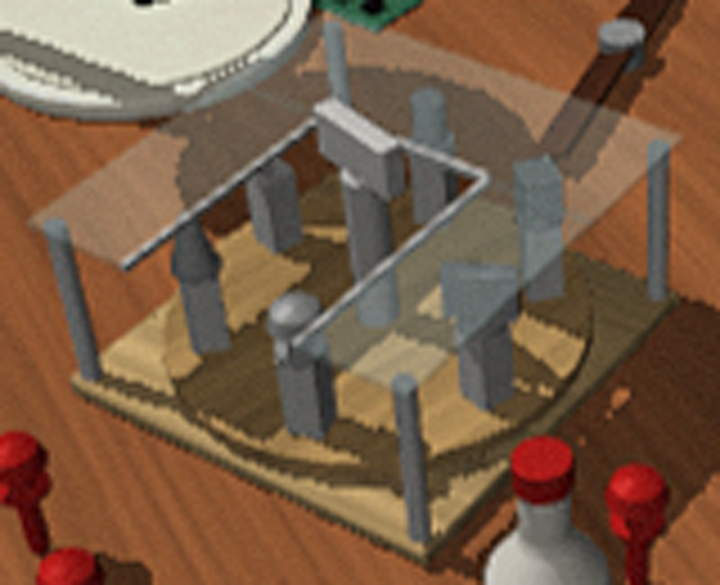

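Crops: bar handle at crop (298,272), empty pocket (200,355). Candidates at crop A: mushroom (440,370), cone (310,440), knob (205,200), square (338,137), flat blade-like grip (460,220). Only the last is a flat paddle, and the side crop at (480,290) confirms it; it also lies on the bar's −x axis. So the paddle pin is the top-view blade.

```bash
python3 - <<'E'
from h import *
np.set_printoptions(precision=4,suppress=True)
c=cam('top')
f=lambda u,v:(130+u/3.4-.35,145+v/3.4-.35)
P={k:at_z(c,f(*uv),z) for k,uv,z in [('sBL',(200,292),.122),('sBR',(347,182),.122),('sFR',(506,377),.122),('sFL',(357,500),.122),
('covT',(350,12),.122),('covL',(28,257),.122),('covB',(265,580),.122),
('h1',(243,290),.157),('h2',(338,244),.157),('h3',(350,267),.157),('h4',(252,306),.157),
('pad',(458,217),.113),('mush',(437,368),.11),('cone',(307,436),.1),('knob',(203,200),.11),('sq',(337,135),.11),('empty',(198,355),.078)]}
for k,v in P.items(): print(k,v[:2])
# stand fit by model points
M={'sBL':(35,0),'sBR':(35,0)}
bm=(P['sBL']+P['sBR'])/2; fm=(P['sFL']+P['sFR'])/2
d=(fm-bm)[:2]; print('slot len',np.linalg.norm(d),'width',np.linalg.norm((P['sBL']-P['sBR'])[:2]),np.linalg.norm((P['sFL']-P['sFR'])[:2]))
u=d/np.linalg.norm(d); axis=bm[:2]+.035*u; print('axis',axis,'slot',axis+.095*u,'dir deg',np.degrees(np.arctan2(u[1],u[0])))
print('cover ctr',(P['sFL'])[:2], (P['covL']+0)[:2])
h=sum(P[k] for k in('h1','h2','h3','h4'))/4; print('handle',h[:2])
pd=P['pad'][:2]-axis; print('paddle r',np.linalg.norm(pd),np.degrees(np.arctan2(*pd[::-1])))
for k in('mush','cone','knob','sq','empty'):
    q=P[k][:2]-axis; print(k,np.linalg.norm(q),np.degrees(np.arctan2(*q[::-1])))
e=P['h2']+P['h3']-P['h1']-P['h4'];print('bar',np.degrees(np.arctan2(e[1],e[0])),np.linalg.norm(e)/2)
# fork area
for uv in [(463,185)]: print('fork',at_z(c,uv,.072))
print('spray',at_z(c,(368,213),.185),'jar',at_z(c,(356,275),.075), 'tr',telemetry.observe()['tool_rot'])
im=cv2.imread('pics/top1.png')[150:225,410:500]; a=cv2.resize(im,None,fx=6,fy=6,interpolation=cv2.INTER_CUBIC)
im=cv2.imread('pics/side1.png')[285:400,325:460]; b=cv2.resize(im,(528,450),interpolation=cv2.INTER_CUBIC)
cv2.imwrite('pics/f.png',np.hstack([cv2.resize(a,(440,367)),cv2.resize(b[:367*1],(360,367)) ]))
cv2.imwrite('pics/fa.png',a)
E
```

```text
sBL [0.5548 0.3221]
sBR [0.6028 0.2226]
sFR [0.4625 0.1495]
sFL [0.4117 0.2496]
covT [0.713  0.2016]
covL [0.5999 0.4223]
covB [0.3791 0.3096]
h1 [0.5433 0.2859]
h2 [0.5578 0.2272]
h3 [0.5428 0.2226]
h4 [0.5329 0.2822]
pad [0.5675 0.1602]
mush [0.4783 0.191 ]
cone [0.4564 0.2782]
knob [0.6148 0.3158]
sq [0.6378 0.226 ]
empty [0.5238 0.3438]
slot len 0.1593137669509557 width 0.11049685729769539 0.11224475409861778
axis [0.5477 0.2564] slot [0.4632 0.2129] dir deg -152.81018568206753
cover ctr [0.4117 0.2496] [0.5999 0.4223]
handle [0.5442 0.2545]
paddle r 0.0981667664464241 -78.38088241792549
mush 0.0953267177831221 -136.70714014376654
cone 0.09384227544749926 166.5647500429374
knob 0.08961355389393429 41.512196171712056
sq 0.09511239312696652 -18.636542182314578
empty 0.09064015915947116 105.29780055914476
bar -78.36335104784656 0.06039547227229969
fork [ 0.5288 -0.2883  0.072 ]
spray [ 0.4986 -0.0415  0.185 ] jar [ 0.3883 -0.0005  0.075 ] tr [-1.5032  1.5699  1.9222]
```

View pics/fa.png

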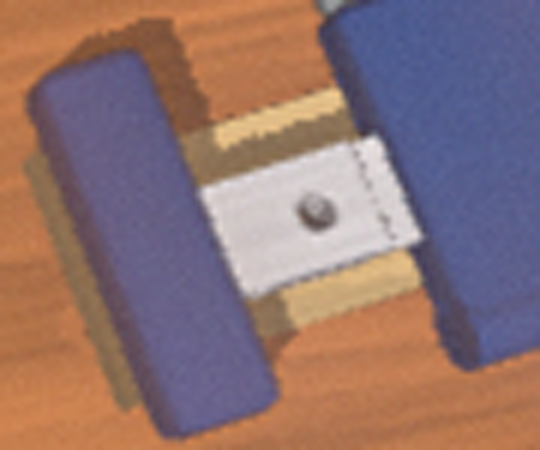

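```bash
cat >> h.py <<'E'
from scipy.spatial.transform import Rotation as Rn
def pose():
    s=telemetry.observe(); R=Rn.from_euler('xyz',s['tool_rot']).as_matrix(); return s,R
def jaw():
    s,R=pose(); return np.degrees(np.arctan2(R[1,1],R[0,1]))
E
python3 - <<'E'
from h import *
s,R=pose(); print(R.round(3),jaw())
E
```

```text
[[-0.     0.28  -0.96 ]
 [ 0.001 -0.96  -0.28 ]
 [-1.    -0.001  0.   ]] -73.74326767433874
```

play_rows --pt "40 40 15 0 0 0 85" --pt "45 40 15 0 0 0 85" --pt "45 40 15 0 0 0 85" --pt "45 40 15 0 0 0 85" --pt "45 40 10 0 0 0 85" --pt "45 40 0 0 0 0 85" --pt "45 40 0 0 0 0 85" --pt "0 0 0 0 0 0 85" --grip_force 20

```text
clock: 1.15
position: [0.4882, -0.3158, 0.3009]
tool_rot: [-2.175, 1.569, 1.258]
force: [-0.7, -0.1, 1.4]
grip_width: 0.085
```

```bash
python3 - <<'E'
from h import *
c=cam('wrist'); im=grab('wrist','w1.png'); print(proj(c,[.5288,-.2883,.072],True), telemetry.observe()['qpos'])
a=cv2.imread('pics/w1.png'); p=proj(c,[.5288,-.2883,.072],True).astype(int); x0=max(p[0]-60,0);y0=max(p[1]-50,0)
print(x0,y0); cv2.imwrite('pics/w1c.png',cv2.resize(a[y0:y0+100,x0:x0+120],None,fx=5,fy=5,interpolation=cv2.INTER_CUBIC))
E
```

```text
[308.76582685 134.11595532] [ 0.59250464  0.38911983 -0.15788103  1.62745961  0.06538851  1.13080041
 -0.86519205]
248 84
```

View pics/w1c.png

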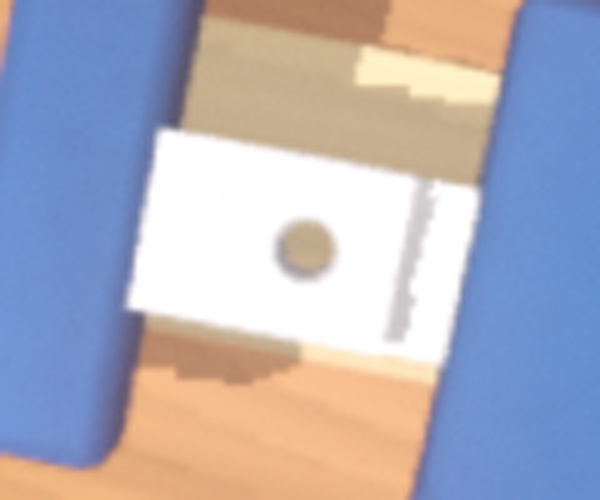

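play_rows --pt "0 55 0 0 0 10 60" --pt "0 55 0 0 0 10 40" --pt "0 60 0 0 0 10 40" --pt "0 60 0 0 0 10 40" --pt "5 60 0 0 0 10 40" --pt "5 60 0 0 0 10 40" --pt "10 60 0 0 0 10 40" --pt "10 60 0 0 0 10 40"

```text
clock: 2.2
position: [0.5153, 0.1504, 0.3015]
tool_rot: [0.529, 1.57, -0.929]
force: [1.1, -1.2, 0.1]
grip_width: 0.0397
```

The wrist crop shows the fork hole at crop (306,248), i.e. pixel (308.8,133.2), within 1 px of the top-camera estimate. Now over the handle.

play_rows --pt "10 35 -10 0 0 5 40" --pt "10 35 -15 0 0 0 40" --pt "10 35 -15 0 0 0 40" --pt "0 0 0 0 0 0 40" --pt "0 0 0 0 0 0 40"

```text
clock: 2.82
position: [0.5453, 0.2536, 0.2612]
tool_rot: [-0.409, 1.57, -1.784]
force: [0.3, 0.1, 0.0]
grip_width: 0.0401
```

```bash
python3 - <<'E'
from h import *
s,_=pose(); c=cam('wrist'); im=grab('wrist','w2.png'); print(s['position'],jaw(),s['qpos'][6])
p=proj(c,[.546,.2555,.157],True); print(p, proj(c,[.5477,.2564,.157],True))
np.save('c2.npy',np.array([*c],dtype=object),allow_pickle=True)
a=cv2.imread('pics/w2.png'); p=p.astype(int); x0,y0=max(p[0]-110,0),max(p[1]-80,0); print(x0,y0)
cv2.imwrite('pics/w2c.png',cv2.resize(a[y0:y0+160,x0:x0+220],None,fx=3.5,fy=3.5,interpolation=cv2.INTER_CUBIC))
E
```

```text
[0.54528855 0.25360587 0.26117575] 11.159189705319724 -0.617052754841411
[323.53017655 198.71496898] [325.77255866 198.06896421]Traceback (most recent call last):
  File "<stdin>", line 4, in <module>
ValueError: could not broadcast input array from shape (3,3) into shape (3,)
```

```bash
python3 - <<'E'
import cv2
a=cv2.imread('pics/w2.png'); x0,y0=213,118
cv2.imwrite('pics/w2c.png',cv2.resize(a[y0:y0+160,x0:x0+220],None,fx=3.5,fy=3.5,interpolation=cv2.INTER_CUBIC))
E
```

```text
(no output)
```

View pics/w2c.png

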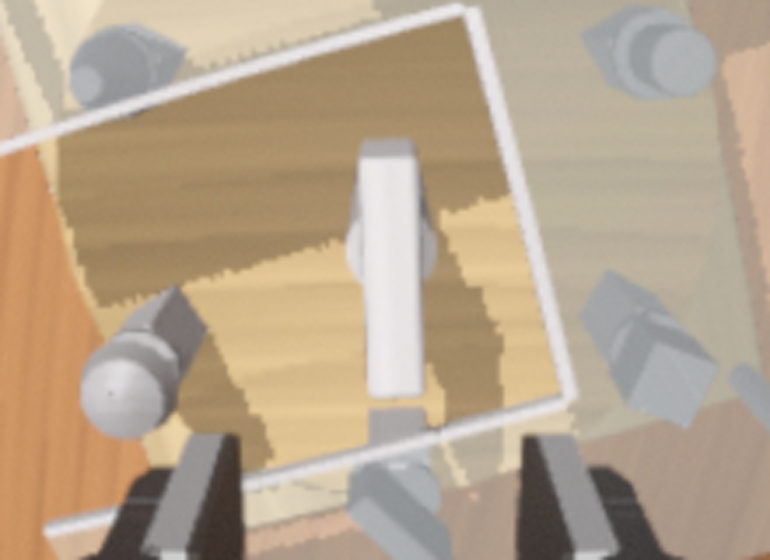

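The bar's top face spans crop (360,158)-(424,395), with the paddle pin below it at (400,510), on the bar's line. No pin is in the slot except the mushroom (125,385).

```bash
python3 - <<'E'
from h import *
np.set_printoptions(precision=4,suppress=True)
c=cam('wrist'); f=lambda u,v:(213+u/3.5-.35,118+v/3.5-.35)
P=[at_z(c,f(*q),.157,True) for q in [(360,158),(415,158),(368,397),(424,393)]]
for p in P: print(p)
ctr=sum(P)/4; e=(P[2]+P[3]-P[0]-P[1])/2; print(ctr,np.linalg.norm(e),np.degrees(np.arctan2(e[1],e[0])),jaw())
Q=[at_z(c,f(*q),.122,True) for q in [(468,12),(570,397)]]; print(Q)
b=(Q[0]+Q[1])[:2]/2; n=(Q[1]-Q[0])[:2]; print(np.linalg.norm(n),np.degrees(np.arctan2(n[1],n[0]))-90,np.degrees(np.arctan2(n[1],n[0]))+90)
q0=at_z(c,f(362,468),.115,True);q1=at_z(c,f(450,553),.115,True);print('paddle dir',np.degrees(np.arctan2(*(q1-q0)[1::-1])),np.linalg.norm(q1-q0))
E
```

```text
[0.534  0.2833 0.157 ]
[0.5464 0.2858 0.157 ]
[0.547  0.2262 0.157 ]
[0.5602 0.2299 0.157 ]
[0.5469 0.2563 0.157 ] 0.05806013379700638 -76.64329092238228 11.159189705319724
[array([0.5543, 0.3208, 0.122 ]), array([0.6051, 0.2232, 0.122 ])]
0.1099497856139523 -152.49666173074792 27.50333826925207
paddle dir -36.255778277149275 0.03923698950239445
```

play_rows --pt "1.7 2.7 -40 0 0 1 40" --pt "0 0 -40 0 0 0 40" --pt "0 0 -35 0 0 0 30" --pt "0 0 -18 0 0 0 30" --pt "0 0 0 0 0 0 5" --pt "0 0 0 0 0 0 5" --pt "0 0 0 0 0 0 5" --pt "0 0 0 0 0 0 5" --grip_force 25

```text
clock: 3.88
position: [0.5475, 0.257, 0.1285]
tool_rot: [1.357, 1.57, -0.001]
force: [9.3, 2.0, -27.8]
grip_width: 0.0135
```

play_rows --pt "0 0 -1 0 0 0 5" --pt "0 0 0 0 0 0 5" --pt "0 0 0 0 0 -5 5" --pt "0 0 0 0 0 -5 5"

```text
clock: 4.38
position: [0.5476, 0.2571, 0.1284]
tool_rot: [1.391, 1.569, -0.144]
force: [6.1, -6.1, -2.2]
grip_width: 0.0135
```

Forces are small. Turning on.

play_rows --pt "0 0 0 0 0 -8 5" --pt "0 0 0 0 0 -8 5" --pt "0 0 0 0 0 -8 5" --pt "0 0 0 0 0 -8 5" --pt "0 0 0 0 0 -8 5" --pt "0 0 0 0 0 -8 5" --pt "0 0 0 0 0 -8 5" --pt "0 0 0 0 0 0 5"

```text
clock: 5.38
position: [0.5482, 0.2568, 0.1284]
tool_rot: [2.387, 1.568, -0.126]
force: [9.1, -7.5, -4.4]
grip_width: 0.0135
```

```bash
python3 - <<'E'
from h import *
s,_=pose();print(jaw(),s['position'],s['qpos'])
E
```

```text
-53.93952960554685 [0.54824974 0.25675561 0.12838364] [-0.35016266  0.62223741 -0.27142811  1.73396535  0.21953873  0.812779
 -1.66583218]
```

play_rows --pt "0 0 0 0 0 -5 5" --pt "0 0 0 0 0 -3.8 5" --pt "0 0 0 0 0 0 5" --pt "0 0 0 0 0 0 40" --pt "0 0 0 0 0 0 40" --pt "0 0 0 0 0 0 40" --pt "0 0 40 0 0 0 40" --pt "0 0 40 0 0 0 40"

```text
clock: 6.38
position: [0.5463, 0.2578, 0.2083]
tool_rot: [-0.458, 1.57, -3.12]
force: [0.4, -0.1, -0.2]
grip_width: 0.0399
```

play_rows --pt "-15 -8 35 0 0 0 40" --pt "-15 -8 5 0 0 0 40" --pt "0 0 0 0 0 0 40" --pt "0 0 0 0 0 0 40"

```text
clock: 6.88
position: [0.5169, 0.2419, 0.247]
tool_rot: [-0.573, 1.571, 3.048]
force: [0.2, -0.2, -0.8]
grip_width: 0.04
```

```bash
python3 - <<'E'
from h import *
s,_=pose(); c=cam('wrist'); im=grab('wrist','w3.png'); print(s['position'],jaw(),s['qpos'])
p=proj(c,[.4626,.2126,.115],True); print(p,proj(c,[.547,.2563,.157],True))
import pickle; pickle.dump(c,open('c3.pkl','wb'))
E
```

```text
[0.51693053 0.24193939 0.2469819 ] -62.53467106380739 [-0.34792899  0.42819806 -0.26501248  1.71903119  0.12847177  1.01155366
 -1.7498775 ]
[321.92545773 253.50577262] [322.50028356 162.91105393]
```

View pics/w3.png

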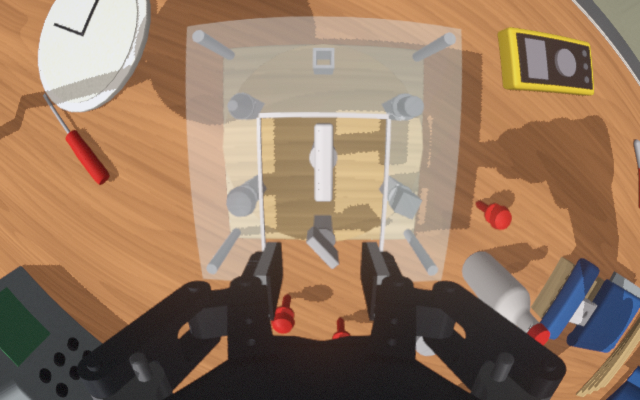

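The picture shows the paddle at (322,250) in the middle of the slot, with the bar handle parallel to the slot sides. I'll move over the pin for a close look at its yaw.

play_rows --pt "-27 -15 0 0 0 0 40" --pt "-27 -15 0 0 0 0 40" --pt "0 0 0 0 0 0 40" --pt "0 0 0 0 0 0 40"

```text
clock: 7.42
position: [0.4633, 0.2121, 0.2471]
tool_rot: [-2.008, 1.571, 1.613]
force: [0.2, 0.2, 0.1]
grip_width: 0.0397
```

```bash
python3 - <<'E'
from h import *
s,_=pose(); c=cam('wrist'); im=grab('wrist','w4.png'); print(s['position'],jaw())
p=proj(c,[.4626,.2126,.115],True); print(p,proj(c,[.547,.2563,.157],True))
import pickle; pickle.dump(c,open('c4.pkl','wb'))
x0,y0=int(p[0])-50,int(p[1])-50;print(x0,y0)
cv2.imwrite('pics/w4c.png',cv2.resize(cv2.imread('pics/w4.png')[y0:y0+90,x0:x0+100],None,fx=6,fy=6,interpolation=cv2.INTER_CUBIC))
E
```

```text
[0.46327611 0.21211804 0.24712378] -62.538491658146384
[320.16408059 192.36064163] [320.27591193  81.28092722]
270 142
```

View pics/w4c.png

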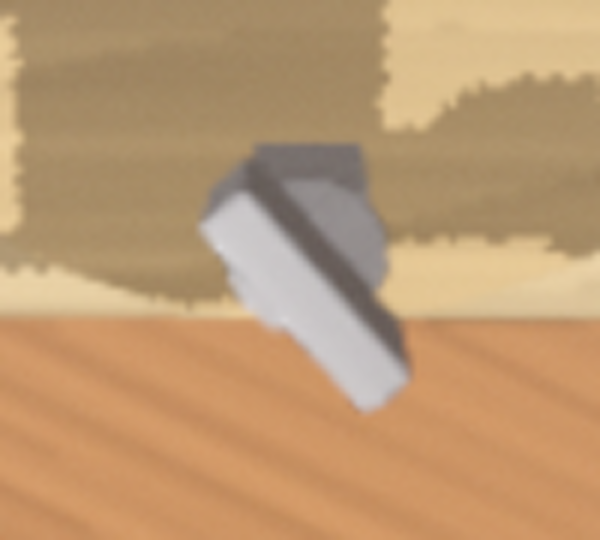

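The paddle's top face has crop corners (203,228), (248,195), (408,380), (368,412); its long side runs down-right.

```bash
python3 - <<'E'
from h import *
np.set_printoptions(precision=4,suppress=True)
c=cam('wrist'); f=lambda u,v:(270+u/6-.42,142+v/6-.42)
P=[at_z(c,f(*q),.115,True) for q in [(203,228),(248,195),(408,380),(368,412)]]
ctr=sum(P)/4; e=(P[2]+P[3]-P[0]-P[1])/2; w=(P[1]+P[2]-P[0]-P[3])/2
a=np.degrees(np.arctan2(e[1],e[0])); print(ctr,np.linalg.norm(e),np.linalg.norm(w),'paddle dir',a,'jaw opts',(a+90+180)%360-180,(a-90+180)%360-180,jaw())
ax=np.array([.547,.2563]); d=ctr[:2]-ax; print(np.linalg.norm(d),np.degrees(np.arctan2(d[1],d[0])))
E
```

```text
[0.4629 0.2121 0.115 ] 0.03804807312848705 0.008225518638123428 paddle dir -112.03077529215923 jaw opts -22.030775292159234 157.9692247078408 -62.538491658146384
0.09502781828145117 -152.26303875665064
```

play_rows --pt "0 0 -30 0 0 10 40" --pt "0 0 -40 0 0 10 40" --pt "0 0 -35 0 0 10 40" --pt "0 0 -25 0 0 10.5 40" --pt "0 0 -18 0 0 0 40" --pt "0 0 -12 0 0 0 40" --pt "0 0 0 0 0 0 40"

```text
clock: 8.35
position: [0.4626, 0.2118, 0.0866]
tool_rot: [-0.845, 1.57, -2.8]
force: [-0.2, -0.4, 0.2]
grip_width: 0.04
```

```bash
python3 - <<'E'
from h import *
s,_=pose();print(jaw(),s['position'],s['force'])
E
```

```text
-22.0485264899759 [0.46261307 0.21184068 0.08663441] [-0.15938177 -0.38185441  0.21938519]
```

play_rows --pt "0 0 0 0 0 0 3" --pt "0 0 0 0 0 0 3" --pt "0 0 0 0 0 0 3" --pt "0 0 0 0 0 0 3" --pt "0 0 0 0 0 0 3" --grip_force 60

```text
clock: 8.98
position: [0.4631, 0.212, 0.0881]
tool_rot: [2.37, 1.569, 0.414]
force: [-0.7, -0.1, 7.9]
grip_width: 0.0088
```

play_rows --pt "0 0 8 0 0 0 3" --pt "0 0 15 0 0 0 3" --pt "0 0 20 0 0 0 3" --pt "0 0 25 0 0 0 3" --pt "0 0 30 0 0 0 3" --pt "0 0 30 0 0 0 3" --pt "0 0 30 0 0 0 3" --pt "0 0 0 0 0 0 3"

```text
clock: 9.98
position: [0.4634, 0.2122, 0.2482]
tool_rot: [2.362, 1.567, 0.406]
force: [-1.0, 0.0, -0.9]
grip_width: 0.0089
```

Pin lifted (−0.9 N weight change, opening 8.9 mm). Moving high over the bottle to the fork.

play_rows --pt "0 0 45 0 0 0 3" --pt "2 -25 40 0 0 0 3" --pt "8 -55 0 0 0 0 3" --pt "9 -60 0 0 0 0 3" --pt "9 -60 0 0 0 0 3" --pt "9 -60 0 0 0 0 3" --pt "9 -60 0 0 0 0 3" --pt "9 -60 0 0 0 0 3"

```text
clock: 10.98
position: [0.5173, -0.1702, 0.3304]
tool_rot: [-2.051, 1.571, 2.277]
force: [0.8, 0.9, -0.6]
grip_width: 0.0087
```

play_rows --pt "5 -50 0 0 0 0 3" --pt "5 -45 -30 0 0 0 3" --pt "0 -25 -60 0 0 0 3" --pt "0 0 -60 0 0 0 3" --pt "0 0 -25 0 0 0 3" --pt "0 0 0 0 0 0 3" --pt "0 0 0 0 0 0 3" --pt "0 0 0 0 0 0 3"

```text
clock: 11.98
position: [0.5283, -0.2876, 0.1591]
tool_rot: [1.504, 1.569, -0.451]
force: [-0.3, -0.3, -0.9]
grip_width: 0.0088
```

```bash
python3 - <<'E'
from h import *
s,R=pose(); c=cam('wrist'); im=grab('wrist','w5.png'); grab('top','t5.png'); grab('side','s5.png'); print(s['position'],jaw(),R[:,0].round(4),s['force'])
import pickle; pickle.dump(c,open('c5.pkl','wb'))
p=proj(c,[.5288,-.2883,.072],True); t=s['position']-[0,0,.055]; print(p,proj(c,t,True))
x0,y0=int(p[0])-60,int(p[1])-50;print(x0,y0)
A=cv2.imread('pics/w5.png')[y0:y0+100,x0:x0+120]
pt=proj(cam('top'),[.5288,-.2883,.072]);ps=proj(cam('side'),[.5288,-.2883,.072]);print(pt,ps)
B=cv2.imread('pics/s5.png');u,v=int(ps[0])-40,int(ps[1])-65;print(u,v);B=B[v:v+100,u:u+80]
k=lambda i,s:cv2.resize(i,None,fx=s,fy=s,interpolation=cv2.INTER_CUBIC)
cv2.imwrite('pics/w5c.png',np.hstack([k(A,4),k(B,4)]))
E
```

```text
[ 0.5282801  -0.2876041   0.15912074] -22.041404150370973 [ 2.e-03 -9.e-04 -1.e+00] [-0.29397783 -0.34420461 -0.9483674 ]
[322.49547584 206.99929511] [321.74466087 220.42545943]
262 156
[462.98455777 184.98242846] [392.66090365 347.90899611]
352 282
```

View pics/w5c.png

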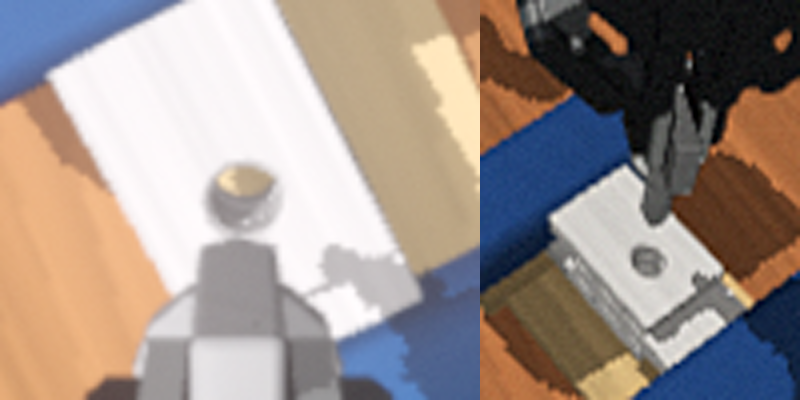

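The wrist crop shows the hole rim centred at (242,197) and the pin tip end at (238,~256), against a predicted tip at (239,258). So the pin hangs straight on the tool axis.

```bash
python3 - <<'E'
from h import *
c=cam('wrist'); f=lambda u,v:(262+u/4-.4,156+v/4-.4)
print('hole',at_z(c,f(242.5,197),.072,True),'tip',at_z(c,f(238,256),pose()[0]['position'][2]-.055,True), pose()[0]['position'])
for q in[(205,197),(281,197),(243,162),(243,232)]: print(at_z(c,f(*q),.072,True))
E
```

```text
hole [ 0.52892571 -0.28627484  0.072     ] tip [ 0.5277271  -0.28675538  0.10344937] [ 0.52799764 -0.28748274  0.15844937]
[ 0.52225509 -0.28357561  0.072     ]
[ 0.53577622 -0.28904853  0.072     ]
[ 0.53161248 -0.27985951  0.072     ]
[ 0.5263727  -0.29287281  0.072     ]
```

play_rows --pt "1.1 0.5 -10 0 0 0 3" --pt "0 0 -12 0 0 0 3" --pt "0 0 -8 0 0 0 3" --pt "0 0 -3 0 0 0 3" --pt "0 0 -3 0 0 0 3" --pt "0 0 0 0 0 0 3"

```text
clock: 12.88
position: [0.5288, -0.2869, 0.1216]
tool_rot: [1.407, 1.571, -0.548]
force: [-1.2, -0.4, -1.0]
grip_width: 0.0091
```

play_rows --pt "0 0 -4 0 0 0 3" --pt "0 0 -4 0 0 0 3" --pt "0 0 -4 0 0 0 3" --pt "0 0 -4 0 0 0 3" --pt "0 0 0 0 0 0 3"

```text
clock: 13.5
position: [0.5289, -0.2871, 0.1052]
tool_rot: [1.267, 1.57, -0.689]
force: [3.8, -5.1, -5.4]
grip_width: 0.009
```

play_rows --pt "0.4 -0.6 0 0 0 0 3" --pt "0 0 -4 0 0 0 3" --pt "0 0 -4 0 0 0 3" --pt "0 0 -4 0 0 0 3" --pt "0 0 -4 0 0 0 3" --pt "0 0 0 0 0 0 3"

```text
clock: 14.25
position: [0.5291, -0.2874, 0.0892]
tool_rot: [-1.588, 1.57, 2.74]
force: [2.5, -2.7, -3.3]
grip_width: 0.0089
```

play_rows --pt "0.2 -0.3 -3 0 0 0 3" --pt "0 0 -2 0 0 0 3" --pt "0 0 -1.5 0 0 0 3" --pt "0 0 -1 0 0 0 3" --pt "0 0 0 0 0 0 3"

```text
clock: 14.88
position: [0.5292, -0.2876, 0.0822]
tool_rot: [-1.713, 1.57, 2.615]
force: [-0.8, 0.7, 2.5]
grip_width: 0.0086
```

play_rows --pt "0 0 -0.8 0 0 0 3" --pt "0 0 0 0 0 0 3"

```text
clock: 15.12
position: [0.5293, -0.2876, 0.0821]
tool_rot: [-0.924, 1.571, -2.88]
force: [-5.5, 3.8, 16.1]
grip_width: 0.009
```

The collar seated at the expected height (TCP 0.0821) with 16 N upward. Release and retreat.

play_rows --pt "0 0 0 0 0 0 40" --pt "0 0 0 0 0 0 40" --pt "0 0 0 0 0 0 40" --pt "0 0 15 0 0 0 40" --pt "0 0 30 0 0 0 40" --pt "0 0 40 0 0 0 40" --pt "0 0 40 0 0 0 40" --pt "0 0 0 0 0 0 40"

```text
clock: 16.12
position: [0.5307, -0.2884, 0.2103]
tool_rot: [1.513, 1.565, -0.443]
force: [0.4, 0.0, -0.3]
grip_width: 0.04
```

play_rows --pt "-25 -25 20 0 0 0 40" --pt "-25 -25 20 0 0 0 40" --pt "-25 -25 20 0 0 0 40" --pt "0 0 0 0 0 0 40"

```text
clock: 16.62
position: [0.4527, -0.3652, 0.2678]
tool_rot: [0.82, 1.569, -1.139]
force: [-0.3, 1.1, 0.4]
grip_width: 0.0402
```

```bash
python3 - <<'E'
from h import *
s,R=pose(); c=cam('wrist'); grab('wrist','w6.png'); grab('top','t6.png'); grab('side','s6.png'); print(s['position'],s['force'],s['clock'])
p=proj(c,[.5288,-.2876,.1],True);print(p)
k=lambda i,w,h:cv2.resize(i,(w,h),interpolation=cv2.INTER_CUBIC)
S=cv2.imread('pics/s6.png');T=cv2.imread('pics/t6.png');W=cv2.imread('pics/w6.png')
x,y=np.clip(p.astype(int)-[50,45],0,[540,310])
top=np.hstack([k(S[285:385,325:458],400,300),k(W[y:y+75,x:x+100],400,300)])
bot=np.hstack([k(S[110:260,180:380],400,300),k(T[60:340,110:483],400,300)])
cv2.imwrite('pics/fin.png',np.vstack([top,bot]))
T0=cv2.imread('pics/top1.png')
# bystander shift check by template match
for n,(u,v,w,h) in {'spray':(340,195,50,50),'meter':(262,70,80,80),'jar':(335,255,45,45)}.items():
    r=cv2.matchTemplate(T[v-8:v+h+8,u-8:u+w+8],T0[v:v+h,u:u+w],cv2.TM_CCOEFF_NORMED);_,m,_,l=cv2.minMaxLoc(r);print(n,m,l,'(8,8 = unmoved)')
E
```

```text
[ 0.45269319 -0.36515302  0.26776668] [-0.30236684  1.12927226  0.41244422] 16.625
[363.06046616  84.24455175]
spray 0.9964985847473145 (8, 8) (8,8 = unmoved)
meter 0.9960746765136719 (8, 8) (8,8 = unmoved)
jar 0.996878445148468 (8, 8) (8,8 = unmoved)
```

View pics/fin.png

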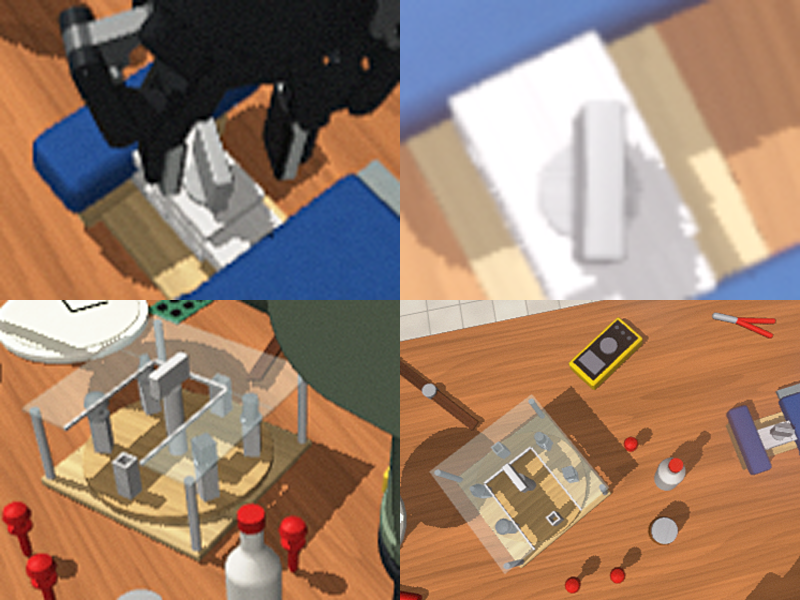

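The paddle pin stands upright with its collar flat on the fork (top right, collar around (590,190)). The emptied pocket is mid-slot, the other four pins are in place, and the bystanders have not moved.

```bash
python3 -c "
from workcell import workorder; print(workorder.job_done())"
```

```text
the job is handed in; nothing more can be done
None
```

The paddle pin is in the wing joint with its collar down on the fork, and I handed the job in at about 17 s on the robot's clock.

- **Carousel:** I gripped the bar handle and turned it about 75° clockwise, which brought the paddle pin to the middle of the front slot. The measured angle was −152.3°, against −152.6° for the slot, at a 95 mm radius. I lifted the pin only after that.
- **Insertion:** The pin went through fork and lug with about 6 N of sideways force at most in the readings after each move. It stopped at the expected seated height with 16 N of upward push, and I let go and backed away.
- **Last checks:** The final pictures show the pin upright with its collar flat on the fork. The other four pins are still in their pockets. Template matching on the top view found the bottle, meter and jar unmoved to the pixel.
- **Disagreement:** The two camera estimates of the fork hole differed by about 2 mm. I went by the closer wrist view of the hole relative to the pin tip, and it fitted.
- **Passing force:** One reading just after closing on the handle showed 28 N vertically at the wrist. It fell to about 2 N in the next moves, before most of the turn.

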